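# Check two caps on the thread gauge

### The arm

A 6-joint arm with a two-finger parallel gripper is mounted at the origin on the work surface. World frame = base frame: x ahead of the robot, y to its left, z up, the work surface at z = 0. Lengths are in m, angles in rad, forces in N, time in s.
With the tool pointing down it reaches from about 0.375 to 0.9 m from the base axis. Payload 3.1 kg.
Tool frame: the origin (TCP) lies between the finger pads; the fingertips stand 22 mm ahead of it and the grasp point (between the pads) lies 3 mm ahead of it; z points along the fingers, y is the line along which they close (so a half turn about z gives the same grasp; the last joint's range is limited). The gripper opens to 87 mm and grips with 3 to 60 N. Pads are 19 mm wide; open, the fingers measure 117 mm over their backs; the gripper's body (75 mm by 190 mm) begins 51 mm behind the grasp point.
Start: joints at [1.123, 0.527, 1.433, -0, 1.181, -0.178], TCP at [0.166, 0.603, 0.224] pointing down, gripper open.
Joint ranges: [-3.08, 3.08], [-0.75, 2.2], [0.22, 2.44], [-1.43, 4.57], [0, 2.65], [-2.85, 2.85]. Speed limits (rad/s): [2.79, 2.79, 3.14, 3.14, 3.14, 3.14].

### API

Orientations are given as a unit quaternion [x, y, z, w].
In Python, from rig import robot gives the robot as it stands.
- The arm moves only by the tool move_arm, never from a script. Its argument "series" is text: rows parted by semicolons, each of 6 numbers parted by spaces: the shift along the tool's x, y, z in mm, then the turn, a rotation vector about the tool's x, y, z in degrees. In form: dx dy dz ax ay az; .... A call has 1 to 8 rows; each row is the pose to reach, as a shift and turn from the pose commanded when the call began, along the tool's axes at that moment; what a row does not reach only later rows make up. A row lasts 1/12 s, in which the tool goes at most 41.7 mm and 7.16 degrees, less where a joint would pass 70% of its speed; a pose out of reach is approached as far as the arm can. A call with a gripper value outside its range is refused whole. "jaw" is the opening, from 0 (shut) to 1 (fully open), set as the call begins (left out, the last holds). The fingers move at their own pace and stop on an object; "newtons" is the grip in N (left out, the last holds). Time passes only in rows, so rows that repeat a pose let the fingers close. It gives the time, the measured TCP pose, the force, the opening and the grip force at its end, in the units of the state.
- robot.get_obs(): the state, without advancing time (a new reading comes with each control period).
- robot.camera(name): name is "scene" or "top" or "wrist"; returns a dict with "img" (384x512x3 uint8, red, green, blue), "mtx" (3x3 intrinsics, pixels), "world_to_cam" (4x4, takes a point from world to camera coordinates). Camera axes: x right, y down, z forward; pixel columns grow to the right and rows downward; lengths in m; the calibration is good to about 2 mm. The wrist camera is an equidistant fisheye: a pixel r from the principal point sees the ray r / f radians off the axis. A picture is of the moment at which its call begins. There is no depth.
- robot.hand_in(): hands the job in; it is judged then, once.
Trained networks look in a picture, given as the dict that the camera call returned (one of the last four; its "shot" number tells which), for a name from the list of things; names that differ only in an ending like _2 or _b are one class to them, and where a whole thing is asked for, a point or a joint stands for the part that bears it (a point fixed in the world has none). Each returns a list of dicts, best first, with "p" (0 to 1); they miss things now and then, are a little off and sometimes report something else, mostly with a low value. They report only what shows in the picture. A call takes as long as a camera call. They do not tell look-alikes from the thing itself.
- robot.search_frame(picture, thing): "xyz" ([x, y, z] in m, in world coordinates, good to about 4 mm: the middle of the surface that is visible of it).
- robot.tip_of(picture, thing): "xyz" ([x, y, z] in m, in world coordinates, good to about 4 mm: a listed point, or the origin of a listed thing).
The state is a dict: "time": time; "q": joint angles; "joint_velocities": joint speeds; "joint_torque": joint torques, N m; "position": TCP position; "tool_rot": TCP orientation; "ft_force": force on the tool from outside, world axes, zero at the start; "moment": the same for the moment, N m; "grip_width": finger opening in m; "grip_force": force on a finger pad.
Only numpy, scipy, OpenCV 4.12 (cv2) and the standard library are available. Lean on these libraries where they do the work, as an engineer would, in place of code of your own. Each camera call takes 0.05 s, during which the arm holds its last target. There are 200 camera calls.

### The job

Two brass caps stand hand-started on the twin thread gauge; one of them has a faulty thread. Screw them down clockwise to find which one turns fully home onto its seat: leave that one screwed fully home on its post, and unscrew the one that stops short and stand it upright in the shallow black reject tray.

Things in the scene. Friction and masses are not known exactly. Their poses are not given: they have to be found in the camera images.
- cap_a_mid (a point): Centre (half-way up) of one of two brass caps that look the same: round, knurled, closed on top, upright, 46 mm across, 44 mm tall, 0.3 kg. Each starts hand-started on a post of the gauge, its rim 9 mm above its seat; from there it lifts straight off. On either post may stand the faulty one: turned clockwise it sinks only 2 mm, blocks after 15 to 55 degrees, then slips in the fingers.
- cap_b_mid (a point): Centre of the other cap, as above. The thread is right-handed: clockwise from above, the sound cap sinks 9 mm over 75 degrees, evenly, until its rim meets the seat; follow it down while turning (2 mm of play). Let go, a cap stays put. To unscrew, turn it back anticlockwise, rising with it, to its starting height, then lift; some 10 degrees beyond its starting angle it meets a stop.
- gauge: Twin thread gauge, fixed: a dark steel foot 90 (x) by 250 (y) by 12 mm, two steel posts on its y axis, 80 mm either side of the middle. Origin: centre of its underside, z up. Round each post is a seat 44 mm across, its top 30 mm above the underside; a cap's centre is thus 61 mm above the underside at the start, 52 mm fully home and about 60 mm if blocked. The threaded posts rise 30 mm above the seats.
- reject_in (a point): Centre of the inner floor of the reject tray, fixed: a shallow, square, open tray of black plastic, 170 by 170 mm outside, 25 mm high, walls and floor 5 mm thick; x and y run along its walls.
Things that resemble listed ones, but are neither listed nor needed, are in the scene too. Leave any grey or pink look-alike of the part that bears cap_b_mid alone. Leave any red look-alike of the part that bears cap_a_mid alone.

How it is judged:
By the outcome, as a careful person would: the job done as asked, in the order asked, and still so for the second after the job is handed in, with the robot touching nothing.
It also fails if it takes over 58 s, if anything falls off the work surface, if the arm or the gripper's body presses on something with over 40 N, if the wrist force passes 120 N, or if a joint passes its speed limit or range.

## Working session

There is one attempt and no reset: what is moved stays moved. The work goes in short steps, Python scripts to look and compute and a tool call to move; the robot and the scene stay as the last step left them, time stands still between calls to the robot, and variables do not carry over. Pictures are saved under pics/ and viewed, at most 10 in all, crops included, and the job is handed in when it is done.

Besides the shell and the picture viewer there is one more tool, called after ">>>" as name(argument=value, ...) on one line, values as JSON. move_arm: Moves the arm, as the interface text tells. Its arguments: {"type":"object","properties":{"series":{"type":"string"},"jaw":{"type":"number"},"newtons":{"type":"number"}},"required":["series"]}

```bash
mkdir -p pics; python3 - <<'E'
from rig import robot
import cv2,numpy as np
o=robot.get_obs();print(o)
ims=[]
for n in ("scene","top"):
    p=robot.camera(n);ims.append(p["img"])
    for t in("cap_a_mid","gauge","reject_in"):
        for f in("tip_of","search_frame"):
            try:
                for d in getattr(robot,f)(p,t)[:5]:
                    X=np.r_[d["xyz"],1];c=(p["world_to_cam"]@X)[:3];u=p["mtx"]@c;u=u/u[2]
                    print(n,t,f,np.round(d["xyz"],3),round(d["p"],2),u[:2].round())
            except Exception as e: print(n,t,f,e)
for n,i in zip("ab",ims): cv2.imwrite(f"pics/{n}0.png",cv2.resize(i[:,:,::-1],(800,600)))
E
```

```text
{'time': 0.0, 'q': array([ 1.12349451e+00,  5.28453995e-01,  1.43390809e+00, -1.32300975e-06,
        1.18138278e+00, -1.78510973e-01]), 'joint_velocities': array([ 1.16220014e-03,  9.58094142e-04,  2.95864540e-05, -3.23183855e-04,
        4.94553175e-04, -3.50775213e-04]), 'joint_torque': array([ 1.50534321e-03, -4.40042102e+01, -1.76591116e+01,  6.32895716e-02,
        5.85482048e-02, -1.78563528e-04]), 'position': array([0.16563684, 0.60189596, 0.22317727]), 'tool_rot': array([ 1.33990882e-01,  9.90981980e-01, -1.02404091e-03, -3.30670272e-04]), 'ft_force': array([-0.29325583, -0.14724697, -0.04080824]), 'moment': array([0.01760823, 0.01822815, 0.00472387]), 'grip_force': 0.0, 'grip_width': 0.08701655441871287}
scene cap_a_mid tip_of [0.529 0.295 0.021] 0.92 [387. 234.]
scene cap_a_mid tip_of [0.545 0.198 0.065] 0.62 [342. 225.]
scene cap_a_mid tip_of [0.442 0.28  0.026] 0.6 [381. 196.]
scene cap_a_mid search_frame [0.452 0.275 0.046] 0.85 [380. 195.]
scene cap_a_mid search_frame [0.537 0.294 0.042] 0.8 [388. 233.]
scene cap_a_mid search_frame [0.554 0.195 0.088] 0.6 [341. 223.]
scene gauge tip_of [ 0.544  0.111 -0.003] 0.89 [296. 234.]
scene gauge search_frame [0.558 0.112 0.01 ] 0.96 [296. 237.]
scene reject_in search_frame [ 0.554 -0.274  0.007] 0.95 [118. 211.]
top cap_a_mid tip_of [0.525 0.292 0.019] 0.76 [106. 180.]
top cap_a_mid tip_of [0.542 0.197 0.06 ] 0.63 [149. 170.]
top cap_a_mid tip_of [0.441 0.278 0.022] 0.61 [111. 223.]
top cap_a_mid search_frame [0.443 0.274 0.041] 0.98 [110. 222.]
top cap_a_mid search_frame [0.524 0.289 0.042] 0.75 [104. 180.]
top cap_a_mid search_frame [0.539 0.191 0.08 ] 0.73 [150. 170.]
top gauge tip_of [0.545 0.117 0.002] 0.7 [195. 173.]
top gauge search_frame [0.536 0.114 0.014] 0.73 [196. 176.]
top reject_in tip_of [ 0.552 -0.272  0.005] 0.56 [386. 171.]
top reject_in search_frame [ 0.556 -0.271  0.003] 0.9 [385. 169.]
```

View pics/a0.png

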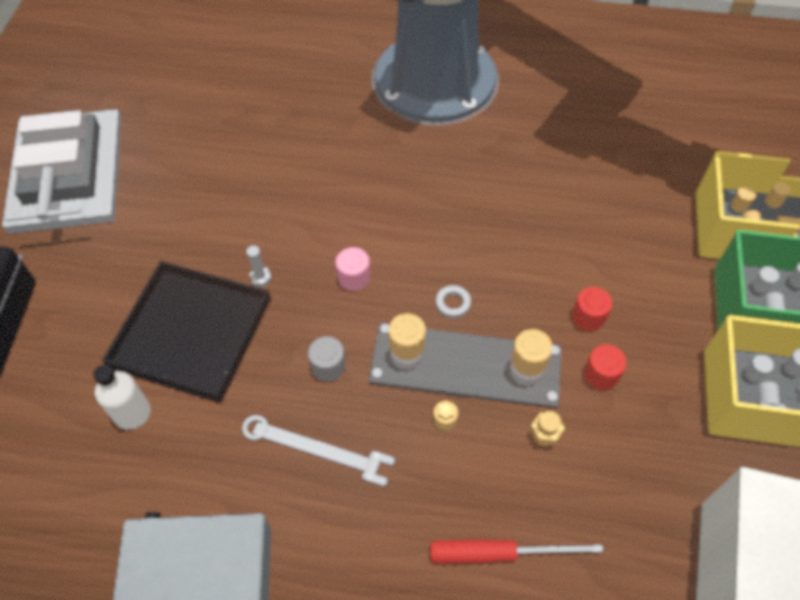

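View pics/b0.png

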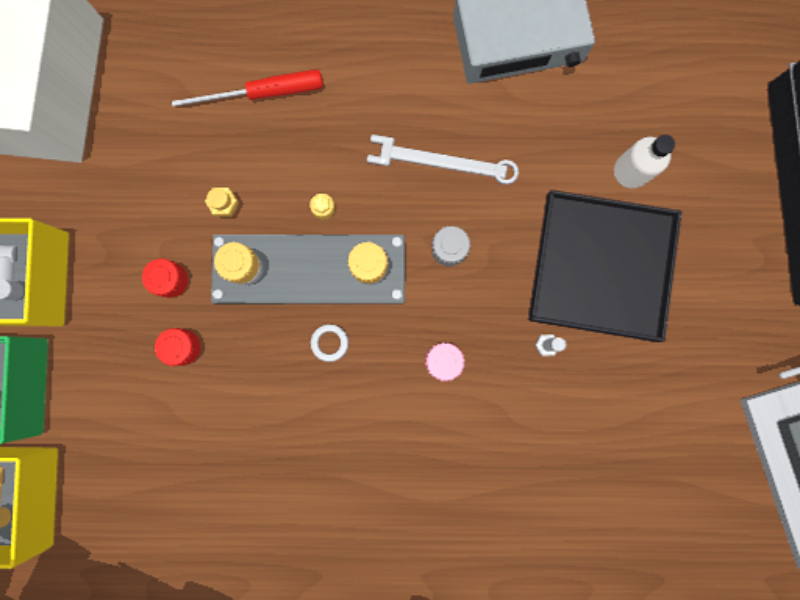

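The scene view shows the gauge with two brass caps at about (407,340) and (532,355) px, red look-alikes at its right, and grey and pink ones at its left. The black tray is at (188,330). In the top view the caps are at (235,262) and (368,262), and the tray is centred at (605,265), turned about 8°.

```bash
cat > h.py <<'E'
from rig import robot
import numpy as np,cv2
from scipy.spatial.transform import Rotation as R
def back(p,uv,z):
    M=np.linalg.inv(p["world_to_cam"]);d=M[:3,:3]@np.linalg.inv(p["mtx"])@[uv[0],uv[1],1]
    o=M[:3,3];return o+d*(z-o[2])/d[2]
def shift(x,y,z):
    o=robot.get_obs();r=R.from_quat(o["tool_rot"]).as_matrix()
    print("pos",o["position"].round(4),"tx",r[:,0].round(3),"tz",r[:,2].round(3),"j6",o["q"][5].round(2));print("shift mm",(r.T@(np.array([x,y,z])-o["position"])*1000).round(1))
def pix(p,X): 
    c=p["world_to_cam"][:3]@np.r_[X,1];u=p["mtx"]@c;return u[:2]/u[2]
def gold(p):
    h=cv2.cvtColor(p["img"],cv2.COLOR_RGB2HSV);m=cv2.inRange(h,(17,90,120),(28,255,255))
    n,l,s,c=cv2.connectedComponentsWithStats(m);return m,[(s[i].tolist(),c[i].round(1).tolist()) for i in range(1,n) if s[i][4]>60]
E
python3 - <<'E'
from h import *
p=robot.camera("top")
for s,c in gold(p)[1]: print(s,c,back(p,c,.08).round(4))
k=.64
for z,l in((.025,[(548,191),(680,210),(664,340),(530,320)]),(.012,[(213,236),(404,236),(404,303),(212,303)]),(.083,[(235,260),(368,261)])):
    a=np.array([back(p,(u*k,v*k),z) for u,v in l]);print(a.round(4).tolist(),a.mean(0).round(4))
p=robot.camera("scene")
for l in [(407,327),(533,341)]: print(back(p,(l[0]*k,l[1]*k),.083).round(4))
shift(.542,.197,.2)
E
```

```text
[131, 120, 22, 19, 302] [141.4, 128.8] [0.6171 0.2086 0.08  ]
[198, 124, 16, 17, 171] [206.1, 132.1] [0.6119 0.0866 0.08  ]
[0, 139, 44, 70, 1652] [29.1, 176.7] [0.5245 0.4155 0.08  ]
[0, 141, 19, 9, 158] [8.6, 145.2] [0.5836 0.4572 0.08  ]
[137, 155, 29, 26, 585] [150.8, 167.7] [0.5435 0.1887 0.08  ]
[223, 155, 25, 26, 527] [235.1, 167.6] [0.5451 0.0312 0.08  ]
[0, 286, 37, 78, 1977] [20.3, 321.7] [0.2597 0.4173 0.08  ]
[0, 324, 7, 14, 75] [2.6, 330.3] [0.2442 0.4485 0.08  ]
[[0.6466, -0.1973, 0.025], [0.6233, -0.3661, 0.025], [0.4568, -0.3416, 0.025], [0.4804, -0.173, 0.025]] [ 0.5518 -0.2695  0.025 ]
[[0.5865, 0.2353, 0.012], [0.5887, -0.0128, 0.012], [0.5015, -0.0136, 0.012], [0.4992, 0.2338, 0.012]] [0.544  0.1107 0.012 ]
[[0.5455, 0.1888, 0.083], [0.5457, 0.0303, 0.083]] [0.5456 0.1096 0.083 ]
[0.5446 0.0349 0.083 ]
[0.5403 0.194  0.083 ]
pos [0.166  0.6026 0.2242] tx [-0.964  0.266 -0.   ] tz [ 0.  0. -1.] j6 -0.18
shift mm [-470.3 -291.1   24.2]
```

>>> move_arm(series="-473 -296 0 0 0 0;-473 -296 0 0 0 0;-473 -296 0 0 0 0;-473 -296 0 0 0 0;-473 -296 0 0 0 0;-473 -296 0 0 0 0;-473 -296 0 0 0 0;-473 -296 0 0 0 0", jaw=1)

```text
time: 1.47
position: [0.3926, 0.3555, 0.2244]
tool_rot: [0.134, 0.991, 0.0, 0.0]
ft_force: [0.5, 0.3, 0.6]
grip_width: 0.0868
grip_force: 0.0
```

>>> move_arm(series="-188 -119 0 0 0 0;-188 -119 0 0 0 0;-188 -119 0 0 0 0;-188 -119 0 0 0 0;-188 -119 0 0 0 0;-188 -119 0 0 0 0;-188 -119 40 0 0 0;-188 -119 64 0 0 0")

```text
time: 2.13
position: [0.5424, 0.1911, 0.1593]
tool_rot: [0.136, 0.991, 0.0, 0.001]
ft_force: [-0.6, -0.5, -1.8]
grip_width: 0.0868
grip_force: 0.0
```

```bash
python3 - <<'E'
from h import *
p=robot.camera("wrist")
print(p["mtx"].tolist())
for f in("tip_of","search_frame"):
    for d in getattr(robot,f)(p,"cap_a_mid")[:5]: print(f,np.round(d["xyz"],4),round(d["p"],2))
cv2.imwrite("pics/w1.png",p["img"][:,:,::-1])
shift(.544,.191,.065)
E
```

```text
[[297.3186396354542, 0.0, 256.0248569764606], [0.0, 297.3186396354542, 194.05278342848266], [0.0, 0.0, 1.0]]
tip_of [0.5467 0.1933 0.065 ] 0.94
tip_of [0.5307 0.2964 0.0229] 0.81
tip_of [0.4449 0.276  0.0196] 0.79
search_frame [0.5425 0.193  0.0889] 0.86
search_frame [0.5265 0.2933 0.0447] 0.73
search_frame [0.4448 0.2695 0.0451] 0.59
pos [0.5394 0.1922 0.1585] tx [-0.964  0.266  0.005] tz [-0.005 -0.001 -1.   ] j6 -1.15
shift mm [-5.3  0.3 93.5]
```

View pics/w1.png

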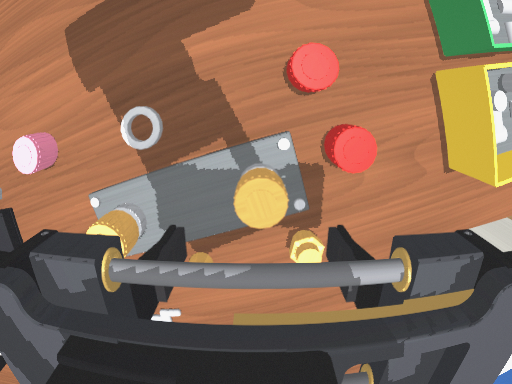

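The brass cap sits at (262,200) px, between the fingers' planes. The hex nut at (307,248) and a red cap at (350,148) are nearby, so the jaw should not be opened widely after turning.

>>> move_arm(series="-2 0 30 0 0 0;-2 0 60 0 0 0;-2 0 60 0 0 0;-2 0 60 0 0 0")

```text
time: 2.62
position: [0.5427, 0.1924, 0.1007]
tool_rot: [0.134, 0.991, -0.0, -0.001]
ft_force: [0.5, 0.2, 0.0]
grip_width: 0.0871
grip_force: 0.0
```

```bash
python3 - <<'E'
from h import *
shift(.544,.192,.064)
E
```

```text
pos [0.5427 0.1924 0.1007] tx [-0.964  0.265  0.001] tz [-0.001 -0.    -1.   ] j6 -1.16
shift mm [-1.4 -0.  36.7]
```

>>> move_arm(series="-1 0 30 0 0 0;-1 0 37 0 0 0;-1 0 37 0 0 0")

```text
time: 2.87
position: [0.5436, 0.1918, 0.0636]
tool_rot: [0.134, 0.991, -0.0, -0.001]
ft_force: [-0.2, 0.2, 0.0]
grip_width: 0.087
grip_force: 0.0
```

>>> move_arm(series="0 0 0 0 0 0;0 0 0 0 0 0;0 0 0 0 0 0;0 0 0 0 0 0;0 0 0 0 0 0;0 0 0 0 0 0", jaw=0.3, newtons=30)

```text
time: 3.37
position: [0.5441, 0.1916, 0.0636]
tool_rot: [0.134, 0.991, 0.0, 0.0]
ft_force: [-0.3, -0.6, -0.5]
grip_width: 0.0549
grip_force: 0.0
```

>>> move_arm(series="0 0 0 0 0 0;0 0 0 0 0 0;0 0 0 0 0 0;0 0 0 0 0 0", jaw=0.3)

```text
time: 3.7
position: [0.5446, 0.1925, 0.0635]
tool_rot: [0.134, 0.991, 0.001, 0.001]
ft_force: [0.6, 5.3, 2.7]
grip_width: 0.0452
grip_force: 29.9
```

>>> move_arm(series="0 0 0.7 0 0 6;0 0 1.4 0 0 12;0 0 2.2 0 0 18;0 0 2.2 0 0 18")

```text
time: 4.03
position: [0.5444, 0.1924, 0.062]
tool_rot: [0.29, 0.957, 0.001, 0.001]
ft_force: [0.1, 4.5, 6.7]
grip_width: 0.0448
grip_force: 30.0
```

```bash
python3 - <<'E'
from h import *
o=robot.get_obs();print(o["moment"],o["ft_force"],o["grip_width"],o["position"])
E
```

```text
[ 0.9196328   0.14960067 -0.20148002] [0.06768323 4.45157044 6.68960905] 0.044812667916709306 [0.54444266 0.19243059 0.06195808]
```

>>> move_arm(series="0 0 0.7 0 0 6;0 0 1.4 0 0 12;0 0 2.1 0 0 18;0 0 2.1 0 0 18")

```text
time: 4.37
position: [0.5441, 0.1923, 0.0597]
tool_rot: [0.436, 0.9, 0.001, 0.0]
ft_force: [-0.6, 4.1, 7.2]
grip_width: 0.0448
grip_force: 30.0
```

```bash
python3 - <<'E'
from h import *
o=robot.get_obs();print(o["moment"],o["ft_force"],o["grip_width"],o["position"])
E
```

```text
[ 0.80442818  0.19426947 -0.16582432] [-0.56766668  4.06296649  7.174771  ] 0.04479308407485675 [0.54405738 0.19234593 0.05972397]
```

>>> move_arm(series="0 0 0.7 0 0 6;0 0 1.4 0 0 12;0 0 2.1 0 0 18;0 0 2.1 0 0 18")

```text
time: 4.7
position: [0.5438, 0.1923, 0.0575]
tool_rot: [0.571, 0.821, 0.001, -0.0]
ft_force: [-2.5, 5.0, 6.5]
grip_width: 0.0444
grip_force: 29.9
```

```bash
python3 - <<'E'
from h import *
o=robot.get_obs();print(o["moment"],o["ft_force"],o["grip_width"],o["position"])
E
```

```text
[ 0.94925946  0.2785218  -0.08932064] [-2.45283686  5.01420692  6.50515379] 0.04444157242354755 [0.54379844 0.19233729 0.05748451]
```

>>> move_arm(series="0 0 0.7 0 0 6;0 0 1.4 0 0 12;0 0 2.1 0 0 18;0 0 2.1 0 0 18")

```text
time: 5.03
position: [0.5435, 0.1924, 0.0553]
tool_rot: [0.692, 0.721, 0.0, -0.001]
ft_force: [-1.0, 5.3, 5.8]
grip_width: 0.045
grip_force: 29.9
```

```bash
python3 - <<'E'
from h import *
o=robot.get_obs();print(o["moment"],o["ft_force"],o["grip_width"],o["position"])
E
```

```text
[ 0.94031823  0.43801244 -0.11891832] [-1.03273287  5.30623375  5.77156924] 0.04497307431849738 [0.54348393 0.19237435 0.05532541]
```

>>> move_arm(series="0 0 0.5 0 0 4;0 0 1 0 0 8;0 0 1 0 0 12;0 0 1 0 0 12")

```text
time: 5.37
position: [0.5432, 0.1927, 0.0547]
tool_rot: [0.763, 0.646, -0.0, -0.001]
ft_force: [-1.3, 5.9, 9.8]
grip_width: 0.0447
grip_force: 29.9
```

```bash
python3 - <<'E'
from h import *
o=robot.get_obs();print(o["moment"],o["ft_force"],o["grip_width"],o["position"],o["tool_rot"],o["q"][5])
p=robot.camera("scene");cv2.imwrite("pics/s2.png",cv2.resize(p["img"][185:265,230:370,::-1],None,fx=5,fy=5,interpolation=2))
E
```

```text
[1.07929956 0.65912159 0.04467918] [-1.29907189  5.91400121  9.8402822 ] 0.044681340915127814 [0.54316474 0.19266067 0.05467911] [ 7.63388582e-01  6.45938904e-01 -1.75945114e-05 -8.97113114e-04] 0.31092443679691617
```

View pics/s2.png

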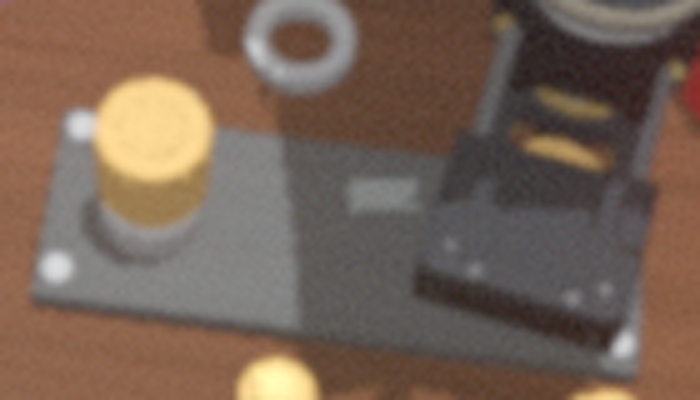

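The other cap is untouched at the crop's left; the grasped cap is hidden behind the finger. I will release, rise and look.

>>> move_arm(series="0 0 0 0 0 0;0 0 0 0 0 0;0 0 0 0 0 0;0 0 0 0 0 0", jaw=0.7)

```text
time: 5.75
position: [0.5436, 0.191, 0.0532]
tool_rot: [0.763, 0.647, -0.001, -0.0]
ft_force: [0.4, 0.2, 0.1]
grip_width: 0.0595
grip_force: 0.0
```

>>> move_arm(series="0 0 -40 0 0 0;0 0 -80 0 0 0;0 0 -120 0 0 0;0 0 -120 0 0 -7;0 0 -120 0 0 -14;0 0 -120 0 0 -21;0 0 -120 0 0 -28;0 0 -120 0 0 -35", jaw=1)

```text
time: 6.42
position: [0.5437, 0.191, 0.1734]
tool_rot: [0.53, 0.848, -0.001, -0.0]
ft_force: [0.2, 0.7, 0.1]
grip_width: 0.0869
grip_force: 0.0
```

```bash
python3 - <<'E'
from h import *
p=robot.camera("scene");cv2.imwrite("pics/s3.png",cv2.resize(p["img"][185:265,230:370,::-1],None,fx=5,fy=5,interpolation=2))
for d in robot.tip_of(p,"cap_a_mid")[:5]: print(np.round(d["xyz"],4),round(d["p"],2))
p=robot.camera("top")
for s,c in gold(p)[1]: print(s,c)
shift(.545,.032,.184)
E
```

```text
[0.5282 0.2954 0.021 ] 0.83
[0.5415 0.1947 0.0529] 0.74
[0.4419 0.2778 0.0237] 0.6
[135, 120, 18, 19, 220] [143.6, 128.4]
[198, 124, 16, 17, 123] [206.3, 133.1]
[21, 152, 24, 34, 555] [33.9, 169.3]
[223, 155, 25, 26, 126] [236.6, 169.9]
[150, 156, 17, 21, 167] [159.1, 164.6]
pos [0.5437 0.1912 0.1733] tx [-0.429  0.903 -0.   ] tz [-0.001 -0.    -1.   ] j6 -0.3
shift mm [-144.3  -67.2  -10.6]
```

View pics/s3.png

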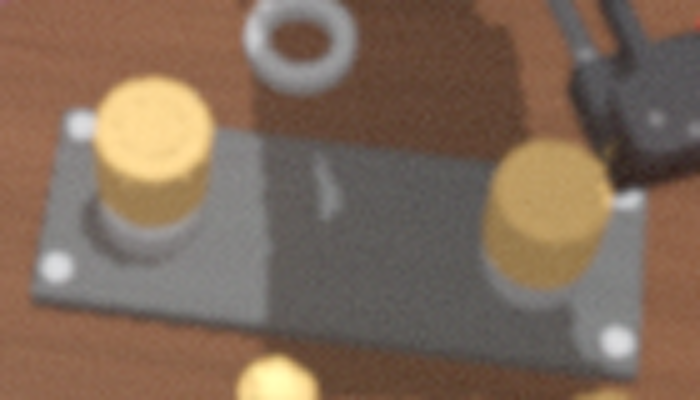

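The right-hand cap (crop 552,188) sank clearly, and only a sliver of its seat still shows. The other cap (155,130) still stands high. Next, test that one.

>>> move_arm(series="-36 -17 0 0 0 0;-72 -34 0 0 0 0;-108 -51 0 0 0 0;-144 -67 0 0 0 0;-144 -67 20 0 0 0;-144 -67 55 0 0 0;-144 -67 60 0 0 0;-144 -67 60 0 0 0", jaw=1)

```text
time: 7.23
position: [0.5435, 0.0327, 0.1115]
tool_rot: [0.534, 0.846, -0.001, -0.003]
ft_force: [0.4, 0.6, -0.0]
grip_width: 0.0871
grip_force: 0.0
```

```bash
python3 - <<'E'
from h import *
p=robot.camera("wrist")
for d in robot.tip_of(p,"cap_a_mid")[:5]: print(np.round(d["xyz"],4),round(d["p"],2))
shift(.5445,.0315,.064)
p=robot.camera("scene")
for z in(.083,.081,.074):print(z,pix(p,[.5436,.1915,z]),pix(p,[.5446,.0315,z]))
E
```

```text
[0.5467 0.1927 0.0569] 0.7
pos [0.546  0.0331 0.1141] tx [-0.432  0.902 -0.   ] tz [ 0. -0. -1.] j6 -0.59
shift mm [-0.8 -2.1 50.1]
0.083 [339.70713229 219.52203388] [258.81455367 209.03698796]
0.081 [339.56763922 220.00765244] [258.81626996 209.53363325]
0.074 [339.08322607 221.69404459] [258.82223076 211.25851254]
```

>>> move_arm(series="0 -1 35 0 0 0;0 -1 50 0 0 0;0 -1 50 0 0 0;0 -1 50 0 0 0")

```text
time: 7.72
position: [0.5454, 0.0328, 0.0645]
tool_rot: [0.533, 0.846, 0.0, 0.0]
ft_force: [0.3, -0.3, -0.2]
grip_width: 0.0873
grip_force: 0.0
```

>>> move_arm(series="0 0 0 0 0 0;0 0 0 0 0 0;0 0 0 0 0 0;0 0 0 0 0 0;0 0 0 0 0 0;0 0 0 0 0 0;0 0 0 0 0 0;0 0 0 0 0 0", jaw=0.3)

```text
time: 8.38
position: [0.5452, 0.0322, 0.0638]
tool_rot: [0.533, 0.846, 0.0, 0.0]
ft_force: [0.4, -0.0, 1.3]
grip_width: 0.0453
grip_force: 30.0
```

>>> move_arm(series="0 0 0 0 0 0;0 0 0 0 0 0")

```text
time: 8.55
position: [0.5451, 0.0322, 0.0638]
tool_rot: [0.533, 0.846, 0.0, 0.0]
ft_force: [0.9, -0.1, 2.4]
grip_width: 0.0456
grip_force: 30.0
```

>>> move_arm(series="0 0 0.7 0 0 6;0 0 1.4 0 0 12;0 0 1.4 0 0 12")

```text
time: 8.8
position: [0.5451, 0.0325, 0.0625]
tool_rot: [0.619, 0.785, 0.0, 0.0]
ft_force: [-0.2, 1.2, 2.6]
grip_width: 0.045
grip_force: 30.0
```

```bash
python3 - <<'E'
from h import *
o=robot.get_obs();print(o["moment"],o["ft_force"])
E
```

```text
[ 0.09553054 -0.01909937 -0.07722921] [-0.24151982  1.24968598  2.58180016]
```

>>> move_arm(series="0 0 0.7 0 0 6;0 0 1.2 0 0 12;0 0 1.2 0 0 12")

```text
time: 9.05
position: [0.5452, 0.0321, 0.0622]
tool_rot: [0.697, 0.717, 0.0, 0.001]
ft_force: [-1.5, -1.3, 9.1]
grip_width: 0.045
grip_force: 30.0
```

```bash
python3 - <<'E'
from h import *
o=robot.get_obs();print(o["moment"],o["ft_force"])
E
```

```text
[-0.14807943  0.33253704  0.00554526] [-1.45709906 -1.29525626  9.08979699]
```

>>> move_arm(series="0 0 0.7 0 0 6;0 0 1.2 0 0 12;0 0 1.2 0 0 12")

```text
time: 9.3
position: [0.5454, 0.0319, 0.0621]
tool_rot: [0.768, 0.64, 0.0, 0.001]
ft_force: [-3.6, -0.9, 17.4]
grip_width: 0.0456
grip_force: 30.0
```

```bash
python3 - <<'E'
from h import *
o=robot.get_obs();print(o["moment"],o["ft_force"])
E
```

```text
[-0.2930241   0.70073136 -0.01857446] [-3.58694813 -0.93818694 17.41055531]
```

>>> move_arm(series="0 0 0.5 0 0 6;0 0 1 0 0 12;0 0 1.5 0 0 18;0 0 1.5 0 0 18")

```text
time: 9.63
position: [0.5448, 0.0326, 0.0614]
tool_rot: [0.858, 0.513, 0.0, 0.0]
ft_force: [-4.9, 1.4, 23.9]
grip_width: 0.0455
grip_force: 30.2
```

```bash
python3 - <<'E'
from h import *
o=robot.get_obs();print(o["moment"],o["ft_force"],o["q"][5])
E
```

```text
[0.24957581 1.04728037 0.26056542] [-4.91022877  1.39619602 23.90771973] 0.3489799321789735
```

The torque and axial force rose at once (24 N) and the height stayed at about -2 mm, so this cap is the faulty one. Unscrew it.

>>> move_arm(series="0 0 -2.5 0 0 0;0 0 -3 0 0 -6;0 0 -3.5 0 0 -12;0 0 -4 0 0 -18;0 0 -4.5 0 0 -24;0 0 -4.5 0 0 -24")

```text
time: 10.13
position: [0.5442, 0.0324, 0.0622]
tool_rot: [0.732, 0.681, -0.001, -0.001]
ft_force: [1.1, -0.3, -2.6]
grip_width: 0.0454
grip_force: 30.1
```

```bash
python3 - <<'E'
from h import *
o=robot.get_obs();print(o["moment"],o["ft_force"],o["q"][5])
E
```

```text
[-0.10453827  0.0328013  -0.01515658] [ 1.05837247 -0.32421243 -2.55620249] -0.07263619027414403
```

>>> move_arm(series="0 0 -0.3 0 0 -6;0 0 -0.6 0 0 -12;0 0 -0.9 0 0 -18;0 0 -0.9 0 0 -18")

```text
time: 10.47
position: [0.5449, 0.0324, 0.0634]
tool_rot: [0.618, 0.786, -0.0, -0.0]
ft_force: [1.4, 1.3, -1.6]
grip_width: 0.0454
grip_force: 30.2
```

```bash
python3 - <<'E'
from h import *
o=robot.get_obs();print(o["moment"],o["ft_force"],o["q"][5])
E
```

```text
[ 0.08283495 -0.05717502  0.0056246 ] [ 1.38017734  1.27639367 -1.55373271] -0.3835474140282814
```

>>> move_arm(series="0 0 -0.3 0 0 -6;0 0 -0.5 0 0 -10;0 0 -0.5 0 0 -10")

```text
time: 10.72
position: [0.5451, 0.0323, 0.064]
tool_rot: [0.549, 0.836, 0.0, 0.0]
ft_force: [1.6, 1.3, -2.0]
grip_width: 0.0455
grip_force: 30.1
```

```bash
python3 - <<'E'
from h import *
o=robot.get_obs();print(o["moment"],o["ft_force"],o["q"][5])
E
```

```text
[-0.01010001 -0.24524488 -0.04386345] [ 1.63136587  1.28312254 -1.95517136] -0.5552847372774965
```

>>> move_arm(series="0 0 -1 0 0 -3;0 0 -2 0 0 -3;0 0 -3 0 0 -3;0 0 -3 0 0 -3")

```text
time: 11.05
position: [0.5451, 0.0324, 0.0673]
tool_rot: [0.527, 0.85, 0.0, 0.0]
ft_force: [1.0, 0.7, -3.3]
grip_width: 0.0453
grip_force: 30.1
```

```bash
python3 - <<'E'
from h import *
o=robot.get_obs();print(o["moment"],o["ft_force"],o["q"][5])
E
```

```text
[ 0.09461149 -0.32531664 -0.05649672] [ 1.0177994   0.69090553 -3.31344598] -0.6069953649336297
```

>>> move_arm(series="0 0 -4 0 0 0;0 0 -10 0 0 0;0 0 -18 0 0 0;0 0 -18 0 0 0")

```text
time: 11.38
position: [0.5449, 0.0322, 0.0869]
tool_rot: [0.526, 0.851, 0.0, 0.0]
ft_force: [0.8, 1.0, -2.4]
grip_width: 0.0455
grip_force: 30.1
```

>>> move_arm(series="0 0 -20 0 0 0;0 0 -40 0 0 0;0 0 -60 0 0 0;0 0 -60 0 0 0;0 0 -60 0 0 0")

```text
time: 11.8
position: [0.5451, 0.0322, 0.1463]
tool_rot: [0.526, 0.851, 0.0, 0.001]
ft_force: [0.3, 0.7, -2.4]
grip_width: 0.0453
grip_force: 30.1
```

```bash
python3 - <<'E'
from h import *
p=robot.camera("scene");cv2.imwrite("pics/s4.png",cv2.resize(p["img"][165:265,60:370,::-1],None,fx=2.5,fy=2.5,interpolation=2))
shift(.552,-.27,.155)
o=robot.get_obs();print(o["ft_force"],o["grip_width"])
E
```

```text
pos [0.5441 0.0323 0.1452] tx [-0.448  0.894  0.   ] tz [-0.001 -0.    -1.   ] j6 -0.61
shift mm [-273.9 -128.3   -9.8]
[-1.29769643  0.11579218 -2.65926114] 0.04554845370829452
```

View pics/s4.png

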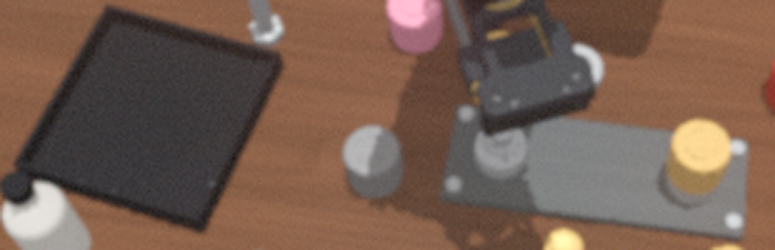

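The brass cap is off its post (500,150) and in the gripper. The grey cap at (373,160) and the bottle at (40,220) should be avoided. I will carry it high and turn so that the gripper clears the bottle.

>>> move_arm(series="-34 -17 -8 0 0 -6;-68 -33 -8 0 0 -12;-102 -50 -8 0 0 -18;-136 -66 -8 0 0 -24;-170 -83 -8 0 0 -30;-204 -99 -8 0 0 -36;-238 -116 -8 0 0 -42;-272 -132 -8 0 0 -48")

```text
time: 12.52
position: [0.5468, -0.271, 0.1511]
tool_rot: [0.132, 0.991, 0.001, -0.002]
ft_force: [-0.2, 0.0, -1.7]
grip_width: 0.0454
grip_force: 30.1
```

>>> move_arm(series="0 0 0 0 0 -6;0 0 0 0 0 -12;0 0 0 0 0 -17;0 0 0 0 0 -17")

```text
time: 12.85
position: [0.5471, -0.2696, 0.151]
tool_rot: [-0.014, 1.0, 0.001, -0.002]
ft_force: [0.1, -0.1, -2.1]
grip_width: 0.0452
grip_force: 30.1
```

```bash
python3 - <<'E'
from h import *
p=robot.camera("wrist");cv2.imwrite("pics/w5.png",p["img"][:,:,::-1])
shift(.55,-.27,.0305)
E
```

```text
pos [ 0.5474 -0.2694  0.1513] tx [-1.    -0.026  0.003] tz [-0.003  0.002 -1.   ] j6 -2.24
shift mm [ -3.   -1.  120.8]
```

View pics/w5.png

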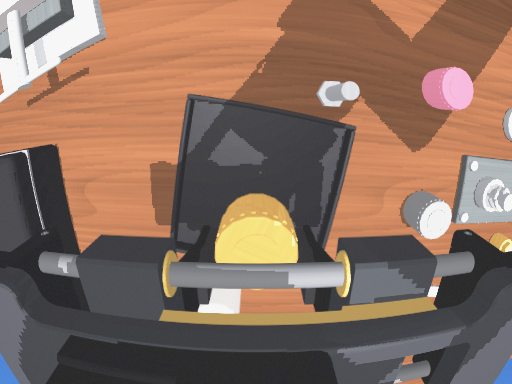

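The cap, at (257,235) px, is above the tray, whose rim spans (190,95) to (355,128). Lower it.

>>> move_arm(series="-3 0 35 0 0 0;-3 0 70 0 0 0;-3 0 95 0 0 0;-3 0 108 0 0 0;-3 0 114 0 0 0;-3 0 114 0 0 0;-3 0 114 0 0 0")

```text
time: 13.48
position: [0.5523, -0.2703, 0.0399]
tool_rot: [-0.014, 1.0, -0.0, 0.001]
ft_force: [-0.3, -0.1, -2.3]
grip_width: 0.0454
grip_force: 30.1
```

>>> move_arm(series="0 0 2 0 0 0;0 0 4 0 0 0;0 0 6 0 0 0;0 0 7 0 0 0;0 0 7 0 0 0")

```text
time: 13.9
position: [0.5516, -0.2699, 0.0325]
tool_rot: [-0.014, 1.0, -0.0, 0.0]
ft_force: [-0.8, -0.9, -2.3]
grip_width: 0.0452
grip_force: 30.1
```

>>> move_arm(series="0 0 0.7 0 0 0;0 0 1.4 0 0 0;0 0 2.1 0 0 0;0 0 2.8 0 0 0;0 0 2.8 0 0 0")

```text
time: 14.32
position: [0.5516, -0.2699, 0.0294]
tool_rot: [-0.014, 1.0, -0.0, -0.0]
ft_force: [-0.1, 0.3, -1.5]
grip_width: 0.0456
grip_force: 30.2
```

>>> move_arm(series="0 0 0.5 0 0 0;0 0 1 0 0 0;0 0 1 0 0 0;0 0 1 0 0 0")

```text
time: 14.65
position: [0.5518, -0.2699, 0.0292]
tool_rot: [-0.014, 1.0, -0.0, 0.0]
ft_force: [-1.5, 1.3, 5.7]
grip_width: 0.0456
grip_force: 30.2
```

Contact with the floor. Release.

>>> move_arm(series="0 0 0 0 0 0;0 0 0 0 0 0;0 0 0 0 0 0;0 0 0 0 0 0;0 0 0 0 0 0", jaw=0.8)

```text
time: 15.07
position: [0.5515, -0.27, 0.0281]
tool_rot: [-0.014, 1.0, 0.0, -0.0]
ft_force: [0.7, -1.0, 0.0]
grip_width: 0.0671
grip_force: 0.0
```

>>> move_arm(series="0 0 -20 0 0 0;0 0 -60 0 0 0;0 0 -100 0 0 0;0 0 -135 0 0 0;0 0 -135 0 0 0;0 0 -135 0 0 0")

```text
time: 15.57
position: [0.553, -0.2709, 0.1661]
tool_rot: [-0.014, 1.0, -0.002, 0.002]
ft_force: [0.5, -0.2, -0.3]
grip_width: 0.0697
grip_force: 0.0
```

```bash
python3 - <<'E'
from h import *
p=robot.camera("scene");cv2.imwrite("pics/s6.png",cv2.resize(p["img"][165:265,60:370,::-1],None,fx=2.5,fy=2.5,interpolation=2))
for d in robot.tip_of(p,"cap_a_mid")[:6]: print(np.round(d["xyz"],4),round(d["p"],2))
for d in robot.search_frame(p,"cap_a_mid")[:6]: print("s",np.round(d["xyz"],4),round(d["p"],2))
p=robot.camera("top")
for s,c in gold(p)[1]: print(s,c,back(p,c,.045))
for z in (.083,.074):print(pix(p,[.544,.1915,z]))
shift(.544,.1915,.164)
E
```

```text
[0.5268 0.2957 0.0198] 0.77
[0.4399 0.2787 0.0235] 0.63
[0.5435 0.1987 0.0549] 0.57
s [0.4529 0.2731 0.0453] 0.94
s [0.5515 0.1946 0.0756] 0.62
[131, 120, 22, 19, 302] [141.3, 128.7] [0.6252093  0.21798325 0.045     ]
[198, 124, 16, 17, 181] [206.0, 131.9] [0.61994885 0.09080685 0.045     ]
[0, 139, 44, 70, 1882] [26.7, 174.1] [0.53345349 0.43849342 0.045     ]
[138, 156, 29, 26, 576] [152.3, 168.7] [0.5462747  0.19404903 0.045     ]
[378, 174, 24, 8, 104] [388.5, 178.2] [ 0.53187113 -0.26508031  0.045     ]
[0, 286, 37, 79, 2126] [19.2, 322.0] [0.25174004 0.43745093 0.045     ]
[148.92779508 167.18814578]
[150.06645552 167.84567105]
pos [ 0.5504 -0.2691  0.1615] tx [-1.    -0.028  0.003] tz [-0.003  0.003 -1.   ] j6 -2.24
shift mm [ -6.4 460.6  -1.4]
```

View pics/s6.png

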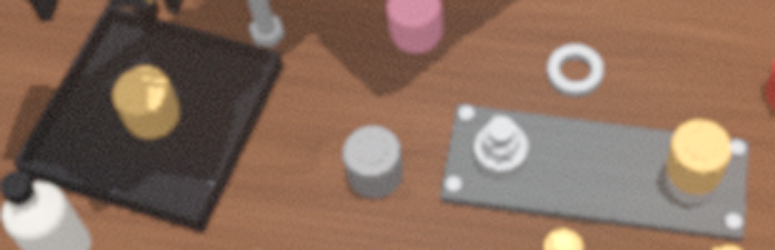

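The reject cap stands upright in the tray (145,100), and the empty post shows at (500,145). To be sure, I will tighten the sound cap once more.

>>> move_arm(series="-6 40 0 0 0 0;-6 80 0 0 0 0;-6 120 0 0 0 0;-6 160 0 0 0 0;-6 200 0 0 0 0;-6 240 0 0 0 0;-6 280 0 0 0 0;-6 320 0 0 0 0")

```text
time: 16.43
position: [0.5472, 0.052, 0.1617]
tool_rot: [-0.014, 1.0, 0.0, -0.002]
ft_force: [0.7, -0.8, 0.7]
grip_width: 0.0699
grip_force: 0.0
```

```bash
python3 - <<'E'
from h import *
shift(.5438,.1917,.055)
E
```

```text
pos [0.5472 0.052  0.1617] tx [-1.    -0.028  0.004] tz [-0.004  0.    -1.   ] j6 -1.71
shift mm [ -0.8 139.6 106.7]
```

>>> move_arm(series="0 40 0 0 0 0;0 80 0 0 0 0;0 120 0 0 0 0;0 140 20 0 0 0;0 140 50 0 0 0;0 140 60 0 0 0;0 140 60 0 0 0;0 140 60 0 0 0")

```text
time: 17.1
position: [0.5439, 0.1893, 0.1022]
tool_rot: [-0.014, 1.0, -0.0, -0.002]
ft_force: [0.1, 0.5, 0.5]
grip_width: 0.0696
grip_force: 0.0
```

```bash
python3 - <<'E'
from h import *
shift(.5438,.1917,.055)
E
```

```text
pos [0.5439 0.1893 0.1022] tx [-1.    -0.027  0.004] tz [-0.004 -0.001 -1.   ] j6 -1.46
shift mm [-0.1  2.4 47.2]
```

>>> move_arm(series="0 2 30 0 0 0;0 2 46 0 0 0;0 2 46 0 0 0;0 2 46 0 0 0")

```text
time: 17.43
position: [0.5452, 0.1912, 0.058]
tool_rot: [-0.013, 1.0, -0.0, -0.0]
ft_force: [0.3, -1.1, 1.0]
grip_width: 0.0695
grip_force: 0.0
```

>>> move_arm(series="0 0 0 0 0 0;0 0 0 0 0 0;0 0 0 0 0 0;0 0 0 0 0 0;0 0 0 0 0 0;0 0 0 0 0 0;0 0 0 0 0 0", jaw=0.3)

```text
time: 18.02
position: [0.5454, 0.1938, 0.0587]
tool_rot: [-0.014, 1.0, 0.001, 0.001]
ft_force: [-0.3, 4.8, 3.9]
grip_width: 0.0451
grip_force: 30.0
```

>>> move_arm(series="0 0 0.5 0 0 4;0 0 1 0 0 8;0 0 1.5 0 0 12;0 0 1.5 0 0 12")

```text
time: 18.35
position: [0.5451, 0.1941, 0.0583]
tool_rot: [0.09, 0.996, 0.001, 0.001]
ft_force: [-3.4, 6.5, 11.9]
grip_width: 0.0454
grip_force: 30.0
```

```bash
python3 - <<'E'
from h import *
o=robot.get_obs();print(o["moment"],o["ft_force"],o["q"][5])
E
```

```text
[0.93008831 0.50990675 0.66506923] [-3.39528618  6.51805691 11.94744176] -1.2439224781716234
```

Turning meets firm resistance with no sinking, so the cap is home. Release and retreat.

>>> move_arm(series="0 0 0 0 0 0;0 0 0 0 0 0;0 0 0 0 0 0;0 0 0 0 0 0;0 0 0 0 0 0", jaw=0.8)

```text
time: 18.77
position: [0.5447, 0.1918, 0.0557]
tool_rot: [0.091, 0.996, -0.0, -0.0]
ft_force: [-0.3, 0.0, 0.2]
grip_width: 0.0674
grip_force: 0.0
```

>>> move_arm(series="0 0 -20 0 0 0;0 0 -60 0 0 0;0 0 -100 0 0 0;0 0 -140 0 0 0;40 0 -140 0 0 0;80 0 -140 0 0 0;120 0 -140 0 0 0;120 0 -140 0 0 0")

```text
time: 19.43
position: [0.4154, 0.2132, 0.1947]
tool_rot: [0.09, 0.996, -0.002, -0.007]
ft_force: [-0.7, -1.3, -1.2]
grip_width: 0.0696
grip_force: 0.0
```

```bash
python3 - <<'E'
from h import *
p=robot.camera("scene");cv2.imwrite("pics/s7.png",cv2.resize(p["img"][165:265,60:370,::-1],None,fx=2.5,fy=2.5,interpolation=2))
for d in robot.tip_of(p,"cap_a_mid")[:6]: print(np.round(d["xyz"],4),round(d["p"],2))
E
```

```text
[0.4377 0.2757 0.0242] 0.93
[0.5288 0.2964 0.024 ] 0.75
[0.5447 0.1991 0.0529] 0.67
```

View pics/s7.png

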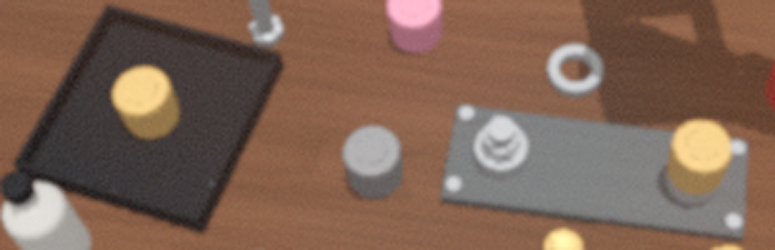

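The sound cap is home on its post (700,155), the reject stands upright in the tray (145,100), and the arm is clear of everything.

```bash
python3 -c "
from rig import robot
print(robot.hand_in())"
```

```text
the job is handed in; nothing more can be done
None
```

The job is handed in: the sound cap (on the +y post) is screwed fully home, and the faulty cap from the other post stands upright in the reject tray.

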